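# Fetch the retaining ring from behind the bottle and the flask

## Robot

A 6-joint arm with a two-finger parallel gripper is mounted at the origin on a cart in front of the work surface, level with it; the furniture and walls round the work are solid. World frame = base frame: x ahead of the robot, y to its left, z up, the work surface at z = 0. Lengths are in m, angles in rad, forces in N, time in s.
With the tool pointing down it reaches from about 0.3 to 0.875 m from the base axis. Payload 4.2 kg.
Tool frame: the origin (TCP) lies between the finger pads; the fingertips stand 25 mm ahead of it and the grasp point (between the pads) lies 6 mm ahead of it; z points along the fingers, y is the line along which they close (so a half turn about z gives the same grasp; the last joint's range is limited). The gripper opens to 85 mm and grips with 20 to 120 N. Pads are 22 mm wide; open, the fingers measure 114 mm over their backs; the gripper's body (76 mm by 85 mm) begins 54 mm behind the grasp point. The pads swing forward as they close: fully open they stand 13 mm farther back than shut.
Start: joints at [1.305, 0.32, 1.565, -0, 1.257, -0.02], TCP at [0.14, 0.558, 0.256] pointing down, gripper open.
Joint ranges: [-3.11, 3.11], [-0.84, 2.01], [0.21, 2.61], [-1.34, 4.49], [0.05, 2.63], [-2.56, 2.56]. Speed limits (rad/s): [2.57, 2.57, 3.14, 3.14, 3.14, 3.14].

## Interface

Orientations are given as a rotation vector (axis times angle).
In Python, from rig import env gives the robot as it stands.
- The arm moves only by the tool carry_out, never from a script. Its argument "rows" is a list of rows, each a list of 7 numbers: the turn, a rotation vector about the tool's x, y, z in degrees, then the shift along the tool's x, y, z in mm, then the opening, from -1 (shut) to 1 (fully open). A call has 1 to 12 rows; each row shifts and turns the commanded pose from where the row before left it, along the tool's axes as they then stand; what a row does not reach is not made up. A row lasts 1/12 s, in which the tool goes at most 41.7 mm and 7.16 degrees, less where a joint would pass 70% of its speed; a pose out of reach is approached as far as the arm can. A call is refused whole if a number of a shift passes 41.7 or a number of a turn 7.16, either way. A call with a gripper value outside its range is refused whole. The fingers move at their own pace and stop on an object; "grip_force" is the grip in N (left out, the last holds). Time passes only in rows, so rows that do not move let the fingers close. It gives the time, the measured TCP pose, the force, the opening and the grip force at its end, in the units of the state.
- env.observe(): the state, without advancing time (a new reading comes with each control period).
- env.read_camera(name): name is "scene" or "top" or "wrist"; returns a dict with "color" (400x640x3 uint8, red, green, blue), "mtx" (3x3 intrinsics, pixels), "rvec" (rotation vector, rad) and "tvec" (3), from world to camera coordinates, as OpenCV has them. Camera axes: x right, y down, z forward; pixel columns grow to the right and rows downward; lengths in m; the calibration is good to about 2 mm. A picture is of the moment at which its call begins. There is no depth.
- env.hand_in(): hands the job in; it is judged then, once.
The state is a dict: "time": time; "joint_positions": joint angles; "joint_vel": joint speeds; "joint_efforts": joint torques, N m; "position": TCP position; "orientation": TCP orientation; "contact_force": force on the tool from outside, world axes, zero at the start; "ft_torque": the same for the moment, N m; "opening": finger opening in m; "gripper_force": force on a finger pad.
Only numpy, scipy, OpenCV 4.12 (cv2) and the standard library are available. Lean on these libraries where they do the work, as an engineer would, in place of code of your own. Each camera call takes 0.05 s, during which the arm holds its last target. There are 200 camera calls.

## Task

The white retaining ring lies at the back of the blue tray, boxed in by a bottle and a volumetric flask. First move the bottle and the flask to the yellow mat; then, with both standing there, set the ring flat in the middle of the white circle on the green mat without disturbing the metal cone beside it; last, put the bottle and the flask back upright in the tray, each in the very seat it came from. Set everything down gently and let go of it.

Things in the scene. Friction and masses are not known exactly. Their poses are not given: they have to be found in the camera images.
- tray: Blue tray, 122 (x) x 160 (y) mm, fixed. Origin: centre of the underside; x points to the back panel (40 mm high, at x +59, away from the robot), z up. Floor 4 mm above the bench, rims up to 10 mm. White circles mark the seats: two in front at x -26, y +36 and y -36 mm (bottle and flask, either way round), one for the ring at x +29, y 0. Things start within 3 mm of the seat centres.
- side_mat: Plain yellow mat for setting things aside, 120 mm (its x) by 190 mm (its y), 3 mm thick, fixed. Origin at the centre of its underside, z up. It may lie left or right of the tray. Behind tray and mats the flat upright front of a tall instrument stands 0.57 m ahead of the base axis. Bottle and flask must both stand wholly on it, side by side along y.
- circle (a point): Centre of the white circle (60 mm across) on the top of the green mat, 3 mm above the bench; the ring goes here. The axes are the green mat's (z up). The mat is fixed, 110 mm (x) by 160 mm (y), 3 mm thick; its centre lies 38 mm from the circle along +y. The mat may lie left or right of the tray.
- bottle_mid (a point): Loose translucent plastic bottle with a label and a black screw cap, round, 54 mm in diameter, 105 mm high, about 0.16 kg. The point lies on its axis half-way up, 52.5 mm above its foot; z is its axis. The body is straight up to about 84 mm above the foot, the cap above is 32 mm wide. Grasp across the body.
- flask_mid (a point): Loose clear glass flask with a green stopper, 172 mm high, about 0.09 kg: round belly 62 mm wide up to 76 mm above the foot, neck 18 mm wide up to 152 mm, stopper 20 mm wide. The point lies on its axis half-way up, 86 mm above its foot (in the neck); z is its axis. Grasp by the neck.
- ring_mid (a point): Loose white knurled ring, outer diameter 45 mm, 20 mm high, with a hole through it, about 0.03 kg, lying flat. The point is its centre, 10 mm above its underside; z is its axis. Grasp across its outside.
- cone_mid (a point): Loose grey metal sampler cone on the green mat, flange 48 mm in diameter, 17 mm high, lying about 76 mm from the white circle's centre in the circle's +y direction. The point is on its axis 8.5 mm above its underside. Leave it where it is.

How it is judged:
On the way, in this order (a step that is already met when the one before it is completed fails the run):
1. bottle and flask both stand upright and released on the yellow mat (x of bottle_mid in the frame of side_mat between -0.05 and 0.05 m and y of bottle_mid in the frame of side_mat between -0.085 and 0.085 m and z of bottle_mid in the frame of side_mat between 0.0475 and 0.0635 m and angle between each of bottle_mid, flask_mid's own z axis and vertical below 0.15 rad and x of flask_mid in the frame of side_mat between -0.05 and 0.05 m and y of flask_mid in the frame of side_mat between -0.085 and 0.085 m and z of flask_mid in the frame of side_mat between 0.081 and 0.097 m and contact force between the fingers and bottle below 0.1 N and contact force between the fingers and flask below 0.1 N and contact force between the fingers and ring below 0.1 N and linear speed of each of bottle, flask, ring below 0.02 m/s), for 0.2 s.
2. the ring lies flat and released in the white circle on the green mat, with bottle and flask still on the yellow mat (all of step 1 and horizontal distance between ring_mid and circle below 0.012 m and height (world z) of ring_mid below 0.018 m and angle between ring_mid's own z axis and vertical below 0.15 rad), for 0.2 s.
At the end, for the whole second after the job is handed in: The ring lies flat on the green mat with its centre within 12 mm of the white circle's; bottle and flask stand upright in the tray, each within 12 mm of where it stood at the start; the cone is within 20 mm of its place; everything is released and at rest (horizontal distance between ring_mid and circle below 0.012 m and height (world z) of ring_mid below 0.018 m and angle between each of ring_mid, bottle_mid, flask_mid's own z axis and vertical below 0.15 rad and distance of each of bottle_mid, flask_mid from where it was at the start of the episode below 0.012 m and distance of cone_mid from where it was at the start of the episode below 0.02 m and contact force between the fingers and bottle below 0.1 N and contact force between the fingers and flask below 0.1 N and contact force between the fingers and ring below 0.1 N and linear speed of each of bottle, flask, ring below 0.02 m/s); the robot touches nothing.
It fails at once if the ring is lifted while the bottle or the flask still stands in its seat (height (world z) of ring_mid above 0.045 m and horizontal distance between ring_mid and tray below 0.08 m and distance of any of bottle_mid, flask_mid from where it was at the start of the episode below 0.04 m).
It fails at once if the bottle or the flask is tipped over (angle between any of bottle_mid, flask_mid's own z axis and vertical above 0.7 rad).
It fails at once if the cone is pushed away (distance of cone_mid from where it was at the start of the episode above 0.03 m).
It fails at once if bottle, flask or ring is let fall ((linear speed of bottle above 0.7 m/s and contact force between the fingers and bottle below 0.05 N) or (linear speed of flask above 0.7 m/s and contact force between the fingers and flask below 0.05 N) or (linear speed of ring above 0.7 m/s and contact force between the fingers and ring below 0.05 N)).
It also fails if it takes over 120 s, if anything falls off the work surface, if the arm or the gripper's body presses on something with over 40 N, if the wrist force passes 120 N, or if a joint passes its speed limit or range.

## Working session

There is one attempt and no reset: what is moved stays moved. The work goes in short steps, Python scripts to look and compute and a tool call to move; the robot and the scene stay as the last step left them, time stands still between calls to the robot, and variables do not carry over. Pictures are saved under pics/ and viewed, at most 14 in all, crops included, and the job is handed in when it is done.

Besides the shell and the picture viewer there is one more tool, called by a JSON object that holds its "name" and its "arguments". carry_out: Moves the arm, as the interface text tells. Its arguments: {"type":"object","properties":{"rows":{"type":"array","items":{"type":"array","items":{"type":"number"}}},"grip_force":{"type":"number"}},"required":["rows"]}

```bash
mkdir -p pics
cat > h.py <<'E'
import numpy as np, cv2, json
from rig import env
def grab(n,fn=None):
    d=env.read_camera(n)
    if fn: cv2.imwrite('pics/'+fn,d['color'][:,:,::-1])
    np.savez('cam_'+n+'.npz',**{k:np.array(d[k]) for k in('color','mtx','rvec','tvec')})
    return d
def load(n): return dict(np.load('cam_'+n+'.npz'))
def ray(d,px):
    R=cv2.Rodrigues(np.array(d['rvec'],float))[0];t=np.array(d['tvec'],float).ravel()
    p=cv2.undistortPoints(np.array(px,float).reshape(-1,1,2),np.array(d['mtx']),None).reshape(-1,2)
    return -R.T@t, np.c_[p,np.ones(len(p))]@R
def onz(d,px,z):
    o,v=ray(d,px); return o+v*((z-o[2])/v[:,2])[:,None]
def proj(d,P):
    return cv2.projectPoints(np.array(P,float).reshape(-1,1,3),np.array(d['rvec'],float),np.array(d['tvec'],float),np.array(d['mtx']),None)[0].reshape(-1,2)
E
python3 - <<'E'
from h import *
for n in('scene','top'):
    d=grab(n,n+'1.png'); o,v=ray(d,[[320,200]]); print(n,o.round(3),onz(d,[[0,0],[639,0],[639,399],[0,399]],0).round(3).tolist())
s=env.observe();print(s)
E
```

```text
scene [-0.092 -0.694  0.689] [[0.001, 8.107, 0.0], [9.485, 1.76, 0.0], [0.607, -0.775, 0.0], [-0.326, -0.051, 0.0]]
top [ 0.231 -0.004  1.358] [[1.098, 0.947, 0.0], [1.032, -0.884, 0.0], [-0.036, -0.74, 0.0], [-0.004, 0.846, 0.0]]
{'time': 0.1, 'joint_positions': array([ 1.30501411e+00,  3.20252941e-01,  1.56555284e+00, -1.85177894e-05,
        1.25740578e+00, -2.00487846e-02]), 'joint_vel': array([-0.00132139, -0.00263963, -0.0034325 ,  0.00064408, -0.00082498,
       -0.00018987]), 'joint_efforts': array([ 2.70614246e-04, -4.16406333e+01, -2.34701747e+01,  3.74447575e-05,
        4.84997130e-03, -8.22436466e-07]), 'position': array([0.13980958, 0.55734804, 0.25555359]), 'orientation': array([-3.84991558e-01, -3.11769792e+00,  2.52081000e-03]), 'contact_force': array([-0.76762699,  0.26622714, -1.50035272]), 'ft_torque': array([0.03058417, 0.05830632, 0.02068463]), 'gripper_force': 0.0, 'opening': 0.08516262556202653}
```

View pics/scene1.png

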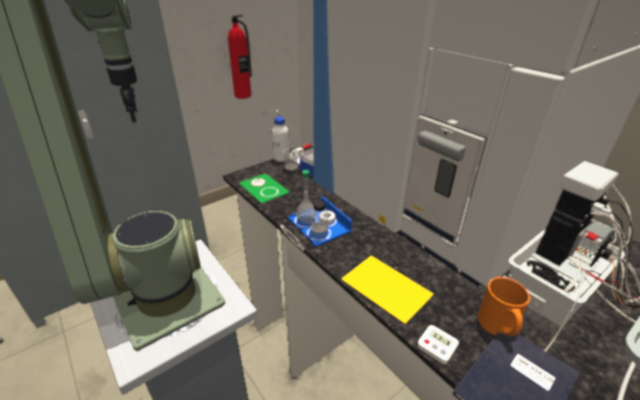

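View pics/top1.png

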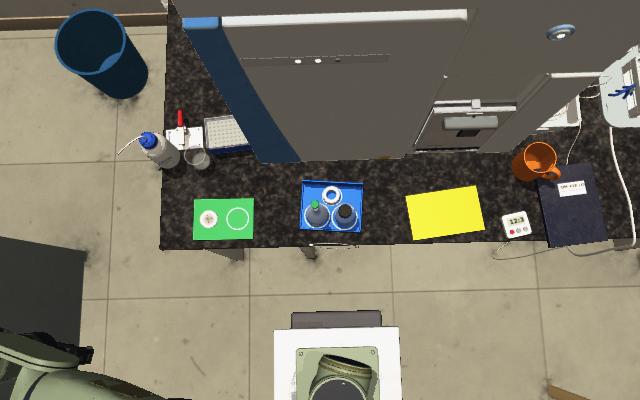

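The top view shows the green mat on the left (circle at about 237,218, cone at 209,218). The tray is in the middle, with the flask at 316,213, the bottle at 345,213 and the ring at 331,195. The yellow mat is on the right, around 445,212.

```bash
cat >> h.py <<'E'
def mask(d,lo,hi,box=None):
    m=cv2.inRange(cv2.cvtColor(np.ascontiguousarray(d['color']),cv2.COLOR_RGB2HSV),lo,hi)
    if box is not None:
        k=np.zeros_like(m);x0,y0,x1,y1=box;k[y0:y1,x0:x1]=255;m&=k
    return m
def rect(m):
    c=max(cv2.findContours(m,cv2.RETR_EXTERNAL,cv2.CHAIN_APPROX_NONE)[0],key=cv2.contourArea); return c[:,0,:].astype(float)
def matpose(d,m,z):
    P=onz(d,rect(m),z)[:,:2]*1000
    return cv2.minAreaRect(P.astype(np.float32))
def cen(m):
    y,x=np.nonzero(m);return [[x.mean(),y.mean()]],len(x)
E
python3 - <<'E'
from h import *
d=load('top')
print('yellow',matpose(d,mask(d,(22,120,120),(35,255,255)),.003))
g=mask(d,(50,100,80),(80,255,255),(185,190,265,250));print('green',matpose(d,g,.003))
t=mask(d,(95,130,70),(125,255,255),(290,170,375,245))
print('tray',matpose(d,t,.007))
w=mask(d,(0,0,170),(179,70,255),(190,195,262,245))
n,_,st,ce=cv2.connectedComponentsWithStats(w)
for i in range(1,n): 
    if st[i,4]>5: print('gw',st[i],onz(d,[[st[i,0]+st[i,2]/2-.5,st[i,1]+st[i,3]/2-.5]],.003).round(4))
w=mask(d,(0,0,170),(179,60,255),(298,178,366,238))
n,_,st,ce=cv2.connectedComponentsWithStats(w)
for i in range(1,n): 
    if st[i,4]>5: print('tw',st[i],onz(d,[[st[i,0]+st[i,2]/2-.5,st[i,1]+st[i,3]/2-.5]],.024).round(4))
s=mask(d,(45,80,50),(85,255,255),(298,178,366,238));c,n=cen(s);print('stopper',c,n,onz(d,c,.176).round(4))
b=mask(d,(0,0,0),(179,255,50),(330,195,360,230));c,n=cen(b);print('cap',c,n,onz(d,c,.107).round(4))
cv2.imwrite('pics/c1.png',cv2.resize(d['color'][170:250,185:375,::-1],None,fx=4.2,fy=4.2,interpolation=cv2.INTER_CUBIC))
E
```

```text
yellow ((439.65313720703125, -295.517578125), (120.3700942993164, 189.9591827392578), 7.144850254058838)
green ((438.1163635253906, 289.071533203125), (110.0959701538086, 159.69338989257812), 0.026176488026976585)
tray ((465.4206848144531, 2.5958633422851562), (162.67578125, 133.48406982421875), 85.10376739501953)
gw [226 207  23  23  92] [[0.4388 0.2517 0.003 ]]
gw [200 210  18  18 249] [[0.4395 0.3274 0.003 ]]
tw [322 186  19  18 167] [[0.4911 0.0015 0.024 ]]
tw [336 193   6  12  14] [[ 0.4799 -0.0178  0.024 ]]
tw [320 203   8   6  13] [[0.4624 0.0218 0.024 ]]
tw [304 205   8  12  19] [[0.4503 0.0637 0.024 ]]
tw [332 205   9  12  19] [[ 0.4483 -0.0104  0.024 ]]
tw [351 206   3   4   6] [[ 0.4551 -0.0523  0.024 ]]
tw [305 219   9   9  11] [[0.4174 0.0604 0.024 ]]
tw [332 218  16  12  21] [[ 0.414  -0.0185  0.024 ]]
stopper [[np.float64(314.5090909090909), np.float64(203.92727272727274)]] 55 [[0.4403 0.0396 0.176 ]]
cap [[np.float64(344.0), np.float64(215.2173913043478)]] 23 [[ 0.4226 -0.0291  0.107 ]]
```

View pics/c1.png

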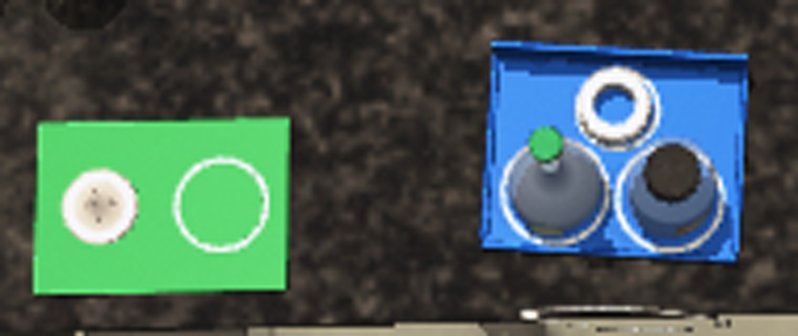

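Run:
```python
from h import *
d=load('top'); f=lambda u,v:[185+(u+.5)/4.2-.5,170+(v+.5)/4.2-.5]
for n,u,v,z in[('stop',546,144,.176),('cap',672,171,.109),('fseat',554,190,.004),('bseat',671,196,.004),('rseat',618,108,.004),('ringtop',614,106,.024)]: print(n,onz(d,[f(u,v)],z).round(4))
```

```text
stop [[0.4403 0.0393 0.176 ]]
cap [[ 0.4343 -0.031   0.109 ]]
fseat [[0.4414 0.0411 0.004 ]]
bseat [[ 0.4356 -0.0322  0.004 ]]
rseat [[ 4.927e-01 -4.000e-04  4.000e-03]]
ringtop [[0.4901 0.002  0.024 ]]
```

{"name": "carry_out", "arguments": {"rows": [[0, 0, 6.9, 0, 0, 0, 1], [0, 0, 6.9, 0, 0, 0, 1], [0, 0, 6.9, 0, 0, 0, 1], [0, 0, 6.9, 0, 0, 0, 1], [0, 0, 6.9, 0, 0, 0, 1], [0, 0, 6.9, 0, 0, 0, 1], [0, 0, 6.9, 0, 0, 0, 1], [0, 0, 6.9, 0, 0, 0, 1], [0, 0, 6.9, 0, 0, 0, 1], [0, 0, 6.9, 0, 0, 0, 1], [0, 0, 6.9, 0, 0, 0, 1], [0, 0, 0, 0, 0, 0, 1]], "grip_force": 30}}

```text
time: 1.1
position: [0.1399, 0.5575, 0.2559]
orientation: [2.223, 2.219, -0.001]
contact_force: [0.3, -0.3, 0.4]
opening: 0.0854
gripper_force: 0.0
```

{"name": "carry_out", "arguments": {"rows": [[0, 0, 0, -30, 17.5, 0, 1], [0, 0, 0, -30, 17.5, 0, 1], [0, 0, 0, -30, 17.5, 0, 1], [0, 0, 0, -30, 17.5, 0, 1], [0, 0, 0, -30, 17.5, 0, 1], [0, 0, 0, -30, 17.5, 0, 1], [0, 0, 0, -30, 17.5, 0, 1], [0, 0, 0, -30, 17.5, 0, 1], [0, 0, 0, -30, 17.5, 0, 1], [0, 0, 0, -30, 17.5, 0, 1], [0, 0, 0, -30, 17.5, 0, 1], [0, 0, 0, -30, 17.5, 0, 1]]}}

```text
time: 2.1
position: [0.3504, 0.1962, 0.2563]
orientation: [-2.217, -2.226, -0.0]
contact_force: [0.6, 0.2, -0.6]
opening: 0.0856
gripper_force: 0.0
```

{"name": "carry_out", "arguments": {"rows": [[0, 0, 0, -30, 17.5, 0, 1], [0, 0, 0, -30, 17.5, 0, 1], [0, 0, 0, -30, 17.5, 0, 1], [0, 0, 0, -30, 17.5, 0, 1], [0, 0, 0, -20, 10, 0, 1], [0, 0, 0, -10, 5, 0, 1], [0, 0, 0, -7, 5, 0, 1], [0, 0, 0, 0, 0, 0, 1], [0, 0, 0, 0, 0, 0, 1]]}}

```text
time: 2.85
position: [0.4397, 0.0414, 0.2561]
orientation: [-2.219, -2.222, 0.0]
contact_force: [-0.3, 0.0, -0.1]
opening: 0.0853
gripper_force: 0.0
```

Run:
```python
from h import *
d=grab('wrist','w1.png');print(env.observe()['position'],proj(d,[[.4403,.0393,.176],[.4343,-.031,.109]]))
```

```text
[0.43953711 0.0417036  0.25619231] [[318.26072312 220.12120591]
 [312.31476207 261.4939299 ]]
```

View pics/w1.png

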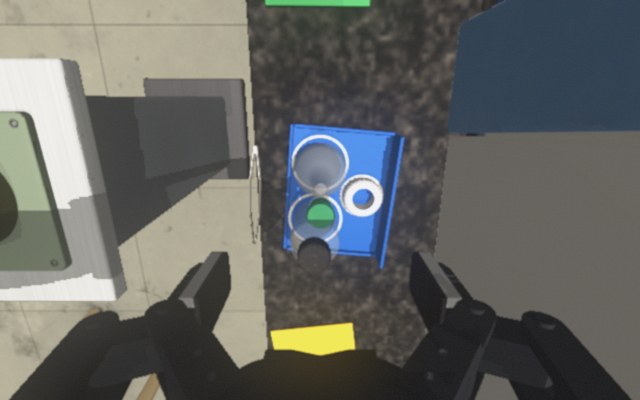

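The wrist view shows the stopper at (321,214) and the cap at (314,253), both slightly above their predicted positions.

Run:
```python
from h import *
d=load('wrist')
s=mask(d,(45,80,40),(85,255,255),(290,180,350,250));c,n=cen(s);print(c,n,onz(d,c,.176))
b=mask(d,(0,0,0),(179,255,60),(290,232,340,275));k=rect(b);(u,v),r=cv2.minEnclosingCircle(k.astype(np.float32));print(u,v,r,onz(d,[[u,v]],.107))
print(onz(d,[[362,195]],.024),ray(d,[[320,200]])[0])
```

```text
[[np.float64(320.03414634146344), np.float64(213.4959349593496)]] 615 [[0.44151007 0.04417192 0.176     ]]
313.5 250.0 14.534542083740234 [[ 0.43545378 -0.01975401  0.107     ]]
[[0.49144842 0.0091802  0.024     ]] [0.44113727 0.12029357 0.37383252]
```

{"name": "carry_out", "arguments": {"rows": [[0, 0, 0, 0, 0, 25, 1], [0, 0, 0, 0, 0, 30, 1], [0, 0, 0, 0, 0, 25, 1], [0, 0, 0, 0, 0, 20, 1], [0, 0, 0, 0, 0, 14, 1], [0, 0, 0, 0, 0, 0, 1], [0, 0, 0, 0, 0, 0, -0.3], [0, 0, 0, 0, 0, 0, -0.3], [0, 0, 0, 0, 0, 0, -0.3], [0, 0, 0, 0, 0, 0, -0.6], [0, 0, 0, 0, 0, 0, -1], [0, 0, 0, 0, 0, 0, -1]], "grip_force": 25}}

```text
time: 3.9
position: [0.4404, 0.0409, 0.143]
orientation: [2.22, 2.221, 0.002]
contact_force: [0.1, 0.5, 2.5]
opening: 0.0159
gripper_force: 25.2
```

{"name": "carry_out", "arguments": {"rows": [[0, 0, 0, 0, 0, 0, -1], [0, 0, 0, 0, 0, 0, -1], [0, 0, 0, 0, 0, 0, -1], [0, 0, 0, 0, 0, 0, -1], [0, 0, 0, 0, 0, 0, -1], [0, 0, 0, 0, 0, 0, -1]]}}

```text
time: 4.4
position: [0.4405, 0.0408, 0.143]
orientation: [2.221, 2.221, 0.002]
contact_force: [-0.5, -0.3, 7.0]
opening: 0.0164
gripper_force: 25.5
```

{"name": "carry_out", "arguments": {"rows": [[0, 0, 0, 0, 0, -5, -1], [0, 0, 0, 0, 0, -15, -1], [0, 0, 0, 0, 0, -25, -1], [0, 0, 0, 0, 0, -30, -1], [0, 0, 0, 0, 0, -30, -1], [0, 0, 0, 0, 0, -20, -1], [0, 0, 0, 0, 0, -5, -1], [0, 0, 0, -8, 0, 0, -1], [0, 0, 0, -16, 0, 0, -1], [0, 0, 0, -24, 0, 0, -1], [0, 0, 0, -30, 0, 0, -1], [0, 0, 0, -30, 0, 0, -1]]}}

```text
time: 5.4
position: [0.4387, -0.0684, 0.27]
orientation: [-2.217, -2.221, 0.004]
contact_force: [-0.7, 0.2, -1.5]
opening: 0.016
gripper_force: 24.8
```

{"name": "carry_out", "arguments": {"rows": [[0, 0, 0, -30, 0, 0, -1], [0, 0, 0, -30, 0, 0, -1], [0, 0, 0, -30, 0, 0, -1], [0, 0, 0, -30, 0, 0, -1], [0, 0, 0, -30, 1, 0, -1], [0, 0, 0, -30, 2, 0, -1], [0, 0, 0, -30, 2, 0, -1], [0, 0, 0, -30, 0, 0, -1], [0, 0, 0, -20, 0, 0, -1], [0, 0, 0, -10, 0, 0, -1], [0, 0, 0, -4, 0, 0, -1], [0, 0, 0, 0, 0, 0, -1]]}}

```text
time: 6.4
position: [0.4445, -0.3412, 0.2707]
orientation: [-2.22, -2.218, 0.0]
contact_force: [0.1, 0.4, -1.6]
opening: 0.0163
gripper_force: 24.8
```

Run:
```python
from h import *
d=grab('top','t2.png');s=env.observe();print(s['position'],s['contact_force'],s['opening'])
cv2.imwrite('pics/t2c.png',cv2.resize(d['color'][130:260,290:510,::-1],None,fx=3.5,fy=3.5))
```

```text
[ 0.44468638 -0.34046273  0.27118944] [ 0.76232262  1.06571179 -0.73982843] 0.01608240217291334
```

View pics/t2c.png

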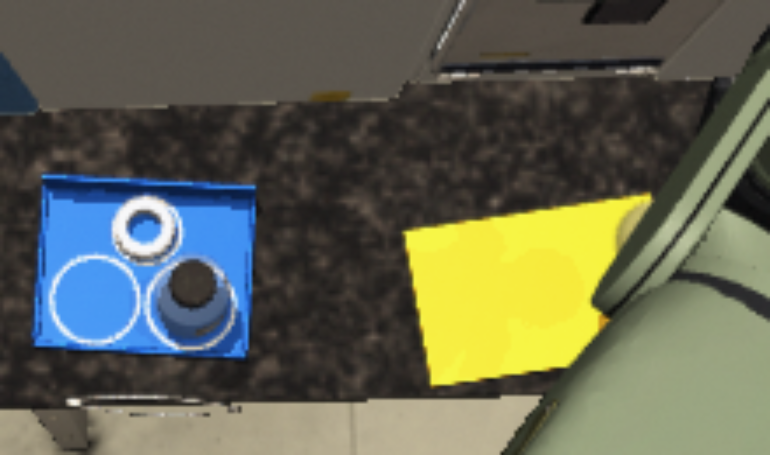

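The flask is in the hand above the yellow mat. The bottle and ring haven't moved. I'll lower it.

{"name": "carry_out", "arguments": {"rows": [[0, 0, 0, 0, 0, 10, -1], [0, 0, 0, 0, 0, 25, -1], [0, 0, 0, 0, 0, 30, -1], [0, 0, 0, 0, 0, 25, -1], [0, 0, 0, 0, 0, 18, -1], [0, 0, 0, 0, 0, 10, -1], [0, 0, 0, 0, 0, 5, -1], [0, 0, 0, 0, 0, 3, -1], [0, 0, 0, 0, 0, 2, -1], [0, 0, 0, 0, 0, 1, -1], [0, 0, 0, 0, 0, 0, -1], [0, 0, 0, 0, 0, 0, -1]]}}

```text
time: 7.45
position: [0.4455, -0.3415, 0.1441]
orientation: [2.22, 2.221, 0.0]
contact_force: [0.2, -0.1, -0.9]
opening: 0.0162
gripper_force: 24.8
```

{"name": "carry_out", "arguments": {"rows": [[0, 0, 0, 0, 0, 1, -1], [0, 0, 0, 0, 0, 0.5, -1], [0, 0, 0, 0, 0, 0, -1]]}}

```text
time: 7.7
position: [0.4453, -0.3413, 0.142]
orientation: [2.221, 2.221, 0.0]
contact_force: [0.7, 0.0, -0.4]
opening: 0.0164
gripper_force: 24.9
```

{"name": "carry_out", "arguments": {"rows": [[0, 0, 0, 0, 0, 0.7, -1], [0, 0, 0, 0, 0, 0.7, -1], [0, 0, 0, 0, 0, 0, -1], [0, 0, 0, 0, 0, 0, -1]]}}

```text
time: 8.03
position: [0.4454, -0.3415, 0.142]
orientation: [2.22, 2.221, 0.0]
contact_force: [-2.4, 0.6, 8.2]
opening: 0.0162
gripper_force: 25.9
```

Contact is felt at 8 N, so I'll release gradually and retreat upward.

{"name": "carry_out", "arguments": {"rows": [[0, 0, 0, 0, 0, -0.5, -0.5], [0, 0, 0, 0, 0, 0, -0.4], [0, 0, 0, 0, 0, 0, 0], [0, 0, 0, 0, 0, 0, 0.4], [0, 0, 0, 0, 0, 0, 0.8], [0, 0, 0, 0, 0, 0, 1], [0, 0, 0, 0, 0, 0, 1], [0, 0, 0, 0, 0, -10, 1], [0, 0, 0, 0, 0, -25, 1], [0, 0, 0, 0, 0, -35, 1], [0, 0, 0, 0, 0, -35, 1], [0, 0, 0, 0, 0, -10, 1]]}}

```text
time: 9.03
position: [0.447, -0.3426, 0.2624]
orientation: [2.214, 2.214, 0.002]
contact_force: [0.7, -0.0, 1.2]
opening: 0.0857
gripper_force: 0.0
```

{"name": "carry_out", "arguments": {"rows": [[0, 0, 0, 10, 0, 0, 1], [0, 0, 0, 25, 0, 0, 1], [0, 0, 0, 30, -1, 0, 1], [0, 0, 0, 35, -2, 0, 1], [0, 0, 0, 35, -2, 0, 1], [0, 0, 0, 35, -2, 0, 1], [0, 0, 0, 35, -2, 0, 1], [0, 0, 0, 35, -2, 0, 1], [0, 0, 0, 35, 0, 0, 1], [0, 0, 0, 25, 0, 0, 1], [0, 0, 0, 10, 0, 0, 1], [0, 0, 0, 0, 0, 0, 1]]}}

```text
time: 10.03
position: [0.4329, -0.0292, 0.2548]
orientation: [-2.216, -2.224, 0.002]
contact_force: [-0.5, 0.2, 0.1]
opening: 0.0851
gripper_force: 0.0
```

Run:
```python
from h import *
d=grab('wrist','w3.png');print(env.observe()['position'],proj(d,[[.4343,-.031,.107],[.4453,-.341,.176],[.49,.002,.024]]))
```

```text
[ 0.43336374 -0.03055748  0.25503215] [[319.73489082 191.07115307]
 [329.47483597 512.35370923]
 [369.78054329 141.4635583 ]]
```

View pics/w3.png

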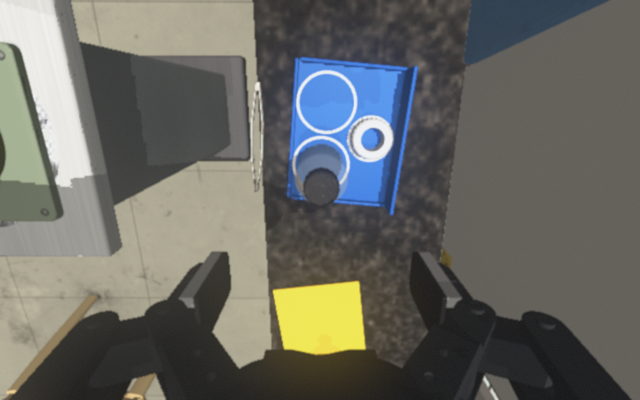

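The cap is at (322,187) and the ring at (371,139), both within 3 mm of prediction. I'll descend on the bottle.

{"name": "carry_out", "arguments": {"rows": [[0, 0, 0, 1, 2, 10, 1], [0, 0, 0, 0, 0, 25, 1], [0, 0, 0, 0, 0, 35, 1], [0, 0, 0, 0, 0, 35, 1], [0, 0, 0, 0, 0, 35, 1], [0, 0, 0, 0, 0, 25, 1], [0, 0, 0, 0, 0, 12, 1], [0, 0, 0, 0, 0, 4, 1], [0, 0, 0, 0, 0, 0, 0.5], [0, 0, 0, 0, 0, 0, 0], [0, 0, 0, 0, 0, 0, -0.3], [0, 0, 0, 0, 0, 0, -1]], "grip_force": 30}}

```text
time: 11.08
position: [0.4366, -0.0305, 0.0759]
orientation: [2.22, 2.22, 0.002]
contact_force: [-0.3, -0.2, 1.0]
opening: 0.0518
gripper_force: 31.2
```

{"name": "carry_out", "arguments": {"rows": [[0, 0, 0, 0, 0, 0, -1], [0, 0, 0, 0, 0, 0, -1], [0, 0, 0, 0, 0, 0, -1], [0, 0, 0, 0, 0, 0, -1]]}}

```text
time: 11.42
position: [0.4366, -0.0303, 0.0758]
orientation: [2.22, 2.221, 0.002]
contact_force: [-1.6, -1.3, 6.9]
opening: 0.0519
gripper_force: 31.7
```

{"name": "carry_out", "arguments": {"rows": [[0, 0, 0, 0, 0, -5, -1], [0, 0, 0, 0, 0, -15, -1], [0, 0, 0, 0, 0, -20, -1], [0, 0, 0, 0, 0, -15, -1], [0, 0, 0, 0, 0, -5, -1], [0, 0, 0, -8, 0, 0, -1], [0, 0, 0, -16, 0, 0, -1], [0, 0, 0, -24, 0, 0, -1], [0, 0, 0, -30, 0, 0, -1], [0, 0, 0, -30, -1, 0, -1], [0, 0, 0, -30, -1, 0, -1], [0, 0, 0, -30, 0, 0, -1]]}}

```text
time: 12.42
position: [0.4329, -0.1996, 0.1336]
orientation: [-2.219, -2.22, 0.001]
contact_force: [0.3, 0.6, -1.5]
opening: 0.0517
gripper_force: 32.2
```

{"name": "carry_out", "arguments": {"rows": [[0, 0, 0, -26, 0, 0, -1], [0, 0, 0, -16, 0, 0, -1], [0, 0, 0, -8, 0, 0, -1], [0, 0, 0, -2, 0, 0, -1], [0, 0, 0, 0, 0, 10, -1], [0, 0, 0, 0, 0, 18, -1], [0, 0, 0, 0, 0, 15, -1], [0, 0, 0, 0, 0, 9, -1], [0, 0, 0, 0, 0, 5, -1], [0, 0, 0, 0, 0, 3, -1], [0, 0, 0, 0, 0, 0, -1], [0, 0, 0, 0, 0, 0, -1]]}}

```text
time: 13.42
position: [0.4346, -0.25, 0.0753]
orientation: [2.22, 2.222, 0.001]
contact_force: [0.6, 0.4, -2.5]
opening: 0.0521
gripper_force: 32.2
```

{"name": "carry_out", "arguments": {"rows": [[0, 0, 0, 0, 0, 0.7, -1], [0, 0, 0, 0, 0, 0.7, -1], [0, 0, 0, 0, 0, 0, -1], [0, 0, 0, 0, 0, 0, -1]]}}

```text
time: 13.75
position: [0.4347, -0.2503, 0.0748]
orientation: [2.22, 2.221, 0.001]
contact_force: [-2.9, 1.2, 6.5]
opening: 0.052
gripper_force: 32.9
```

{"name": "carry_out", "arguments": {"rows": [[0, 0, 0, 0, 0, -0.5, 0.3], [0, 0, 0, 0, 0, 0, 0.5], [0, 0, 0, 0, 0, 0, 0.8], [0, 0, 0, 0, 0, 0, 1], [0, 0, 0, 0, 0, 0, 1], [0, 0, 0, 0, 0, -10, 1], [0, 0, 0, 0, 0, -25, 1], [0, 0, 0, 0, 0, -35, 1], [0, 0, 0, 0, 0, -35, 1], [0, 0, 0, 0, 0, -25, 1], [0, 0, 0, 0, 0, -10, 1], [0, 0, 0, 0, 0, 0, 1]]}}

```text
time: 14.75
position: [0.4353, -0.2509, 0.2169]
orientation: [2.217, 2.217, 0.002]
contact_force: [-0.5, 0.6, 0.2]
opening: 0.0854
gripper_force: 0.0
```

{"name": "carry_out", "arguments": {"rows": [[0, 0, 0, 15, 0, 0, 1], [0, 0, 0, 30, 0, 0, 1], [0, 0, 0, 35, 5, 0, 1], [0, 0, 0, 35, 10, 0, 1], [0, 0, 0, 35, 10, 0, 1], [0, 0, 0, 35, 10, 0, 1], [0, 0, 0, 35, 10, 0, 1], [0, 0, 0, 20, 5, 0, 1], [0, 0, 0, 10, 5, 0, 1], [0, 0, 0, 0, 0, 0, 1]]}}

```text
time: 15.58
position: [0.4891, 0.0013, 0.2124]
orientation: [-2.216, -2.224, 0.002]
contact_force: [0.4, 0.8, -0.6]
opening: 0.0851
gripper_force: 0.0
```

{"name": "carry_out", "arguments": {"rows": [[0, 0, -7, 0, 0, 0, 1], [0, 0, -7, 0, 0, 0, 1], [0, 0, -7, 0, 0, 0, 1], [0, 0, -7, 0, 0, 0, 1], [0, 0, -7, 0, 0, 0, 1], [0, 0, -7, 0, 0, 0, 1], [0, 0, -7, 0, 0, 0, 1], [0, 0, -7, 0, 0, 0, 1], [0, 0, -7, 0, 0, 0, 1], [0, 0, -7, 0, 0, 0, 1], [0, 0, -7, 0, 0, 0, 1], [0, 0, -7, 0, 0, 0, 1]]}}

```text
time: 16.58
position: [0.4883, -0.0019, 0.2131]
orientation: [-0.157, -3.136, 0.001]
contact_force: [0.3, 0.5, 1.0]
opening: 0.0853
gripper_force: 0.0
```

{"name": "carry_out", "arguments": {"rows": [[0, 0, -6, 0, 0, 0, 1], [0, 0, 0, 0, 0, 0, 0.4], [0, 0, 0, 0, 0, 0, 0.4], [0, 0, 0, 0, 0, 0, 0.4], [0, 0, 0, 0, 0, 0, 0.4]]}}

```text
time: 17.0
position: [0.4889, -0.0007, 0.2137]
orientation: [-0.003, -3.141, 0.0]
contact_force: [0.3, -0.0, -0.3]
opening: 0.0595
gripper_force: 0.0
```

Run:
```python
from h import *
d=grab('wrist','w4.png');s=env.observe();print(s['position'],s['orientation'],proj(d,[[.49,.002,.024]]))
t=grab('top','t4.png')
for n,d,box in(('w',d,None),('t',t,(298,178,366,238))):
    w=mask(d,(0,0,170),(179,60,255),box)
    N,_,st,ce=cv2.connectedComponentsWithStats(w)
    for i in range(1,N):
        if st[i,4]>60: print(n,st[i],onz(d,[[st[i,0]+st[i,2]/2-.5,st[i,1]+st[i,3]/2-.5]],.024).round(4))
a=cv2.imread('pics/w4.png');b=cv2.resize(t['color'][150:260,290:510,::-1],(640,320));cv2.imwrite('pics/m4.png',cv2.resize(np.vstack([a,b]),None,fx=.83,fy=.83))
```

```text
[ 0.48894681 -0.00053976  0.21381744] [-1.98784512e-03 -3.14119289e+00  7.53961384e-05] [[321.17385952 175.4732494 ]]
w [    0     0   428    48 15335] [[ 0.3515 -0.0932  0.024 ]]
w [ 426    0  214   41 8629] [[0.3491 0.1884 0.024 ]]
w [258  84  67  69 720] [[ 0.4329 -0.0271  0.024 ]]
w [328  90  67  69 715] [[0.4387 0.0406 0.024 ]]
w [535  92  60  60 650] [[0.4366 0.2375 0.024 ]]
w [616 100  24  46 877] [[0.4376 0.2988 0.024 ]]
w [ 297  149   50   51 1336] [[0.4885 0.0023 0.024 ]]
w [ 551  288   89   67 2339] [[0.6698 0.3297 0.024 ]]
w [ 51 320  26  23 109] [[ 0.6833 -0.31    0.024 ]]
w [610 338  17  29  72] [[0.7163 0.3708 0.024 ]]
w [  0 346  49  46 240] [[ 0.7412 -0.3748  0.024 ]]
t [323 186  18   7  75] [[ 5.057e-01 -2.000e-04  2.400e-02]]
```

View pics/m4.png

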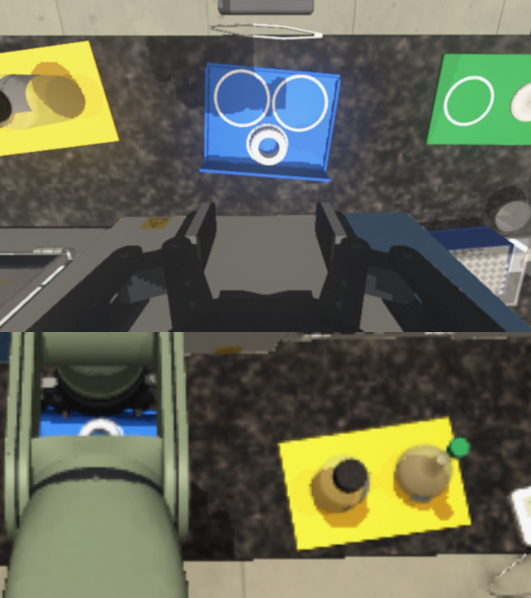

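Both vessels stand on the yellow mat, and the ring is at (0.489, 0.002). I'll descend on it.

{"name": "carry_out", "arguments": {"rows": [[0, 0, 0, -1, 2.5, 10, 0.4], [0, 0, 0, 0, 0, 25, 0.4], [0, 0, 0, 0, 0, 35, 0.4], [0, 0, 0, 0, 0, 35, 0.4], [0, 0, 0, 0, 0, 30, 0.4], [0, 0, 0, 0, 0, 20, 0.4], [0, 0, 0, 0, 0, 12, 0.4], [0, 0, 0, 0, 0, 7, 0.4], [0, 0, 0, 0, 0, 5, 0.4], [0, 0, 0, 0, 0, 3, 0.4], [0, 0, 0, 0, 0, 2, 0.4], [0, 0, 0, 0, 0, 0, 0.4]]}}

```text
time: 18.1
position: [0.4904, 0.0024, 0.0303]
orientation: [-0.0, 3.141, 0.0]
contact_force: [0.2, -1.0, -0.1]
opening: 0.0595
gripper_force: 0.0
```

{"name": "carry_out", "arguments": {"rows": [[0, 0, 0, 0, 0, 0, 0.1], [0, 0, 0, 0, 0, 0, -0.2], [0, 0, 0, 0, 0, 0, -1], [0, 0, 0, 0, 0, 0, -1], [0, 0, 0, 0, 0, 0, -1], [0, 0, 0, 0, 0, 0, -1]], "grip_force": 25}}

```text
time: 18.6
position: [0.4906, 0.0023, 0.0308]
orientation: [-0.0, 3.14, 0.0]
contact_force: [-1.3, 0.4, 6.4]
opening: 0.0429
gripper_force: 25.4
```

{"name": "carry_out", "arguments": {"rows": [[0, 0, 0, 0, 0, -5, -1], [0, 0, 0, 0, 0, -15, -1], [0, 0, 0, 0, 0, -25, -1], [0, 0, 0, 0, 0, -25, -1], [0, 0, 0, 0, 0, -15, -1], [0, 0, 0, 0, 0, -5, -1], [0, 0, 0, 2, 10, 0, -1], [0, 0, 0, 5, 20, 0, -1], [0, 0, 0, 6, 30, 0, -1], [0, 0, 0, 7, 35, 0, -1], [0, 0, 0, 7, 35, 0, -1], [0, 0, 0, 7, 35, 0, -1]]}}

```text
time: 19.6
position: [0.4542, 0.1689, 0.1186]
orientation: [-0.001, -3.139, 0.001]
contact_force: [1.0, -0.3, -0.5]
opening: 0.0429
gripper_force: 25.7
```

{"name": "carry_out", "arguments": {"rows": [[0, 0, 0, 7, 30, 0, -1], [0, 0, 0, 5, 20, 0, -1], [0, 0, 0, 4, 18, 0, -1], [0, 0, 0, 2, 11, 0, -1], [0, 0, 0, 0, 5, 0, -1], [0, 0, 7, 0, 0, 0, -1], [0, 0, 7, 0, 0, 0, -1], [0, 0, 7, 0, 0, 0, -1], [0, 0, 7, 0, 0, 0, -1], [0, 0, 7, 0, 0, 0, -1], [0, 0, 7, 0, 0, 0, -1], [0, 0, 7, 0, 0, 0, -1]]}}

```text
time: 20.6
position: [0.4378, 0.2504, 0.1193]
orientation: [-1.312, -2.854, 0.002]
contact_force: [-0.1, -0.2, -0.6]
opening: 0.0429
gripper_force: 25.7
```

{"name": "carry_out", "arguments": {"rows": [[0, 0, 7, 0, 0, 0, -1], [0, 0, 7, 0, 0, 0, -1], [0, 0, 7, 0, 0, 0, -1], [0, 0, 7, 0, 0, 0, -1], [0, 0, 7, 0, 0, 0, -1], [0, 0, 6, 0, 0, 0, -1], [0, 0, 0, 0, 0, 0, -1], [0, 0, 0, 0, 0, 0, -1]]}}

```text
time: 21.27
position: [0.4379, 0.2507, 0.1195]
orientation: [-2.219, -2.224, 0.002]
contact_force: [-0.2, -0.5, 0.3]
opening: 0.043
gripper_force: 25.7
```

Run:
```python
from h import *
d=grab('wrist','w5.png');s=env.observe();print(s['position'],s['orientation'],s['opening'],proj(d,[[.4388,.2517,.003]]))
```

```text
[0.43793431 0.25080697 0.11963426] [-2.21899708e+00 -2.22359359e+00  1.25520394e-03] 0.04266437101388046 [[318.89961261 198.93224456]]
```

View pics/w5.png

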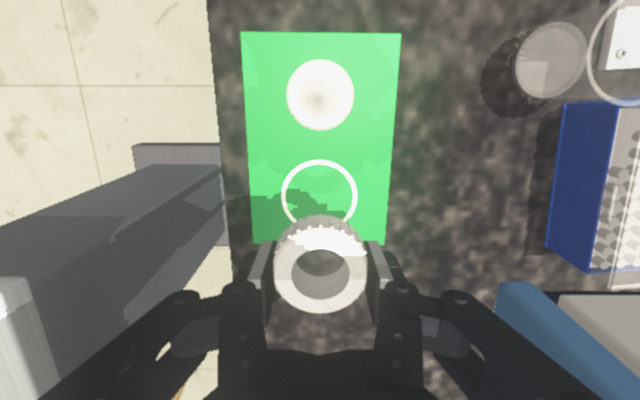

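The circle is at (319.5,197), in agreement with the calculation. I'll lower the ring.

{"name": "carry_out", "arguments": {"rows": [[0, 0, 0, 0.5, 0.5, 8, -1], [0, 0, 0, 0, 0, 18, -1], [0, 0, 0, 0, 0, 25, -1], [0, 0, 0, 0, 0, 18, -1], [0, 0, 0, 0, 0, 10, -1], [0, 0, 0, 0, 0, 5, -1], [0, 0, 0, 0, 0, 3, -1], [0, 0, 0, 0, 0, 1.5, -1], [0, 0, 0, 0, 0, 0.7, -1], [0, 0, 0, 0, 0, 0.7, -1], [0, 0, 0, 0, 0, 0, -1], [0, 0, 0, 0, 0, 0, -1]]}}

```text
time: 22.32
position: [0.4388, 0.252, 0.0307]
orientation: [2.221, 2.222, 0.002]
contact_force: [-0.5, -0.2, -0.2]
opening: 0.0433
gripper_force: 25.7
```

{"name": "carry_out", "arguments": {"rows": [[0, 0, 0, 0, 0, 0.7, -1], [0, 0, 0, 0, 0, 0.6, -1], [0, 0, 0, 0, 0, 0, -1], [0, 0, 0, 0, 0, 0, -1]]}}

```text
time: 22.65
position: [0.4388, 0.252, 0.0298]
orientation: [2.221, 2.222, 0.002]
contact_force: [-0.8, -1.8, 8.1]
opening: 0.0428
gripper_force: 26.4
```

{"name": "carry_out", "arguments": {"rows": [[0, 0, 0, 0, 0, -0.5, 0.1], [0, 0, 0, 0, 0, 0, 0.3], [0, 0, 0, 0, 0, 0, 0.5], [0, 0, 0, 0, 0, 0, 0.5], [0, 0, 0, 0, 0, -5, 0.5], [0, 0, 0, 0, 0, -15, 0.5], [0, 0, 0, 0, 0, -30, 0.5], [0, 0, 0, 0, 0, -35, 0.5], [0, 0, 0, 0, 0, -35, 0.5], [0, 0, 0, 0, 0, -35, 0.5], [0, 0, 0, 0, 0, -25, 1], [0, 0, 0, 0, 0, -5, 1]]}}

```text
time: 23.65
position: [0.4405, 0.2529, 0.2196]
orientation: [2.219, 2.22, 0.015]
contact_force: [-0.5, 0.3, 0.3]
opening: 0.0847
gripper_force: 0.0
```

{"name": "carry_out", "arguments": {"rows": [[0, 0, 0, -10, 0, 0, 1], [0, 0, 0, -25, 0, 0, 1], [0, 0, 0, -35, 0, 0, 1], [0, 0, 0, -35, 0, 0, 1], [0, 0, 0, -35, 0, 0, 1], [0, 0, 0, -35, -1, 0, 1], [0, 0, 0, -35, -1, 0, 1], [0, 0, 0, -35, -1, 0, 1], [0, 0, 0, -35, -1, 0, 1], [0, 0, 0, -25, 0, 0, 1], [0, 0, 0, -20, 0, 0, 1], [0, 0, 0, -10, 0, 0, 1]]}}

```text
time: 24.65
position: [0.4329, -0.0855, 0.2125]
orientation: [-2.222, -2.217, 0.004]
contact_force: [-0.7, -0.4, -0.3]
opening: 0.0854
gripper_force: 0.0
```

Run:
```python
from h import *
t=grab('top','t6.png');s=env.observe();print(s['position'],s['orientation'])
for lab,d,box in(('t',t,(190,195,262,245)),):
    w=mask(d,(0,0,150),(179,70,255),box)
    N,_,st,ce=cv2.connectedComponentsWithStats(w)
    for i in range(1,N):
        if st[i,4]>20: print(st[i])
cv2.imwrite('pics/c6.png',cv2.resize(t['color'][180:260,185:505,::-1],None,fx=2.5,fy=2.5,interpolation=cv2.INTER_CUBIC))
print(proj(t,[[.4388,.2517,.003]]),proj(t,[[.4388,.2517,.023]]))
```

```text
[ 0.43333581 -0.08580405  0.21269996] [-2.22270808 -2.21717241  0.00436389]
[226 207  23  23 245]
[200 210  18  18 253]
[[236.99590653 218.00109633]] [[235.56274    216.87303085]]
```

View pics/c6.png

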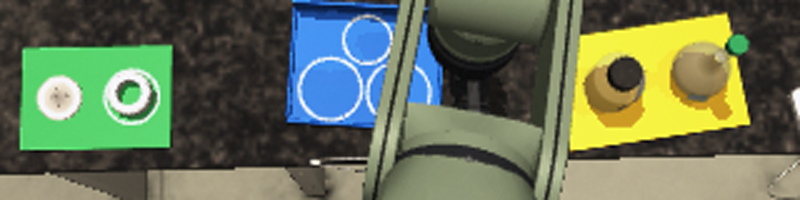

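The ring lies in the white circle, and the cone and both vessels are undisturbed. Next I'll fetch the bottle.

{"name": "carry_out", "arguments": {"rows": [[0, 0, 0, -15, 0, 0, 1], [0, 0, 0, -30, 0, 0, 1], [0, 0, 0, -35, 1, 0, 1], [0, 0, 0, -35, 0, 0, 1], [0, 0, 0, -30, 0, 0, 1], [0, 0, 0, -15, 0, 0, 1], [0, 0, 0, -4.5, 0, 0, 1], [0, 0, 0, 0, 0, 0, 1], [0, 0, 0, 0, 0, 0, 1]]}}

```text
time: 25.45
position: [0.4353, -0.2463, 0.2136]
orientation: [-2.219, -2.221, -0.0]
contact_force: [0.4, -0.2, 0.2]
opening: 0.0854
gripper_force: 0.0
```

{"name": "carry_out", "arguments": {"rows": [[0, 0, 0, -4, 0, 5, 1], [0, 0, 0, 0, 0, 20, 1], [0, 0, 0, 0, 0, 30, 1], [0, 0, 0, 0, 0, 35, 1], [0, 0, 0, 0, 0, 28, 1], [0, 0, 0, 0, 0, 14, 1], [0, 0, 0, 0, 0, 6, 1], [0, 0, 0, 0, 0, 0, 1], [0, 0, 0, 0, 0, 0, 0.5], [0, 0, 0, 0, 0, 0, 0], [0, 0, 0, 0, 0, 0, -0.3], [0, 0, 0, 0, 0, 0, -1]], "grip_force": 30}}

```text
time: 26.45
position: [0.4362, -0.2519, 0.0777]
orientation: [2.22, 2.22, 0.001]
contact_force: [-0.7, 0.0, 5.7]
opening: 0.0518
gripper_force: 30.5
```

{"name": "carry_out", "arguments": {"rows": [[0, 0, 0, 0, 0, 0, -1], [0, 0, 0, 0, 0, 0, -1], [0, 0, 0, 0, 0, 0, -1], [0, 0, 0, 0, 0, 0, -1], [0, 0, 0, 0, 0, 0, -1]]}}

```text
time: 26.87
position: [0.4362, -0.252, 0.0777]
orientation: [2.22, 2.22, 0.001]
contact_force: [-1.2, 1.5, 5.9]
opening: 0.0518
gripper_force: 30.6
```

{"name": "carry_out", "arguments": {"rows": [[0, 0, 0, 0, 0, -5, -1], [0, 0, 0, 0, 0, -15, -1], [0, 0, 0, 0, 0, -20, -1], [0, 0, 0, 0, 0, -15, -1], [0, 0, 0, 0, 0, -5, -1], [0, 0, 0, 8, 0, 0, -1], [0, 0, 0, 16, 0, 0, -1], [0, 0, 0, 24, 0, 0, -1], [0, 0, 0, 30, 0, 0, -1], [0, 0, 0, 30, 0, 0, -1], [0, 0, 0, 30, 0, 0, -1], [0, 0, 0, 30, 0, 0, -1]]}}

```text
time: 27.87
position: [0.4343, -0.0818, 0.1352]
orientation: [-2.22, -2.22, 0.002]
contact_force: [0.8, -0.0, -2.3]
opening: 0.0522
gripper_force: 31.9
```

{"name": "carry_out", "arguments": {"rows": [[0, 0, 0, 26, 0, 0, -1], [0, 0, 0, 16, 0, 0, -1], [0, 0, 0, 8, 0, 0, -1], [0, 0, 0, 2, 0, 0, -1], [0, 0, 0, 0, 0, 10, -1], [0, 0, 0, 0, 0, 18, -1], [0, 0, 0, 0, 0, 15, -1], [0, 0, 0, 0, 0, 7, -1], [0, 0, 0, 0, 0, 4, -1], [0, 0, 0, 0, 0, 2, -1], [0, 0, 0, 0, 0, 0, -1], [0, 0, 0, 0, 0, 0, -1]]}}

```text
time: 28.87
position: [0.4361, -0.0319, 0.0808]
orientation: [2.221, 2.221, 0.001]
contact_force: [0.7, -1.0, -2.3]
opening: 0.0522
gripper_force: 31.9
```

{"name": "carry_out", "arguments": {"rows": [[0, 0, 0, 0, 0.5, 0.7, -1], [0, 0, 0, 0, 0, 0.7, -1], [0, 0, 0, 0, 0, 0.7, -1], [0, 0, 0, 0, 0, 0, -1], [0, 0, 0, 0, 0, 0, -1]]}}

```text
time: 29.28
position: [0.4366, -0.0317, 0.0788]
orientation: [2.22, 2.221, 0.002]
contact_force: [-0.3, -0.4, 3.6]
opening: 0.0519
gripper_force: 32.4
```

{"name": "carry_out", "arguments": {"rows": [[0, 0, 0, 0, 0, 0, 0.3], [0, 0, 0, 0, 0, 0, 0.5], [0, 0, 0, 0, 0, 0, 0.8], [0, 0, 0, 0, 0, 0, 1], [0, 0, 0, 0, 0, 0, 1], [0, 0, 0, 0, 0, -10, 1], [0, 0, 0, 0, 0, -25, 1], [0, 0, 0, 0, 0, -35, 1], [0, 0, 0, 0, 0, -40, 1], [0, 0, 0, 0, 0, -40, 1], [0, 0, 0, 0, 0, -25, 1], [0, 0, 0, 0, 0, -10, 1]]}}

```text
time: 30.28
position: [0.4378, -0.0318, 0.2676]
orientation: [2.217, 2.217, 0.008]
contact_force: [0.4, -0.3, 0.0]
opening: 0.0856
gripper_force: 0.0
```

{"name": "carry_out", "arguments": {"rows": [[0, 0, 0, -10, 0, 0, 1], [0, 0, 0, -25, 1, 0, 1], [0, 0, 0, -35, 1, 0, 1], [0, 0, 0, -35, 1, 0, 1], [0, 0, 0, -35, 1, 0, 1], [0, 0, 0, -35, 1, 0, 1], [0, 0, 0, -35, 1, 0, 1], [0, 0, 0, -35, 2, 0, 1], [0, 0, 0, -35, 1, 0, 1], [0, 0, 0, -20, 0, 0, 1], [0, 0, 0, -10, 0, 0, 1], [0, 0, 0, 0, 0, 0, 1]]}}

```text
time: 31.28
position: [0.4443, -0.3435, 0.2613]
orientation: [-2.222, -2.217, 0.001]
contact_force: [-0.2, -0.1, 0.1]
opening: 0.0855
gripper_force: 0.0
```

{"name": "carry_out", "arguments": {"rows": [[0, 0, 0, 0, 0, 0, 1], [0, 0, 0, 0, 0, 0, 1]]}}

```text
time: 31.45
position: [0.4449, -0.3404, 0.2627]
orientation: [-2.219, -2.221, -0.001]
contact_force: [-0.2, -0.2, 0.2]
opening: 0.0854
gripper_force: 0.0
```

{"name": "carry_out", "arguments": {"rows": [[0, 0, 0, -1, 0.5, 10, 1], [0, 0, 0, 0, 0, 25, 1], [0, 0, 0, 0, 0, 30, 1], [0, 0, 0, 0, 0, 25, 1], [0, 0, 0, 0, 0, 18, 1], [0, 0, 0, 0, 0, 11, 1], [0, 0, 0, 0, 0, 0, 1], [0, 0, 0, 0, 0, 0, -0.3], [0, 0, 0, 0, 0, 0, -0.3], [0, 0, 0, 0, 0, 0, -0.3], [0, 0, 0, 0, 0, 0, -0.6], [0, 0, 0, 0, 0, 0, -1]], "grip_force": 25}}

```text
time: 32.45
position: [0.446, -0.3428, 0.145]
orientation: [2.22, 2.221, 0.0]
contact_force: [0.2, -0.2, 0.0]
opening: 0.0253
gripper_force: 0.0
```

{"name": "carry_out", "arguments": {"rows": [[0, 0, 0, 0, 0, 0, -1], [0, 0, 0, 0, 0, 0, -1], [0, 0, 0, 0, 0, 0, -1], [0, 0, 0, 0, 0, 0, -1], [0, 0, 0, 0, 0, 0, -1], [0, 0, 0, 0, 0, 0, -1]]}}

```text
time: 32.95
position: [0.4459, -0.3429, 0.1447]
orientation: [2.221, 2.221, 0.0]
contact_force: [-0.2, 0.8, 4.8]
opening: 0.0166
gripper_force: 35.0
```

{"name": "carry_out", "arguments": {"rows": [[0, 0, 0, 0, 0, -5, -1], [0, 0, 0, 0, 0, -15, -1], [0, 0, 0, 0, 0, -25, -1], [0, 0, 0, 0, 0, -30, -1], [0, 0, 0, 0, 0, -30, -1], [0, 0, 0, 0, 0, -20, -1], [0, 0, 0, 0, 0, -5, -1], [0, 0, 0, 8, 0, 0, -1], [0, 0, 0, 16, 0, 0, -1], [0, 0, 0, 24, 0, 0, -1], [0, 0, 0, 30, -1, 0, -1], [0, 0, 0, 30, -1, 0, -1]]}}

```text
time: 33.95
position: [0.4421, -0.2319, 0.2715]
orientation: [-2.218, -2.217, 0.001]
contact_force: [0.7, 0.5, -1.2]
opening: 0.0161
gripper_force: 34.9
```

{"name": "carry_out", "arguments": {"rows": [[0, 0, 0, 30, -1, 0, -1], [0, 0, 0, 30, -1, 0, -1], [0, 0, 0, 30, -1, 0, -1], [0, 0, 0, 30, 0, 0, -1], [0, 0, 0, 30, 0, 0, -1], [0, 0, 0, 30, 0, 0, -1], [0, 0, 0, 30, 0, 0, -1], [0, 0, 0, 30, 0, 0, -1], [0, 0, 0, 20, 0, 0, -1], [0, 0, 0, 10, 0, 0, -1], [0, 0, 0, 4, 0, 0, -1], [0, 0, 0, 0, 0, 0, -1]]}}

```text
time: 34.95
position: [0.4396, 0.0399, 0.2731]
orientation: [-2.218, -2.223, 0.003]
contact_force: [-0.7, -0.0, -1.2]
opening: 0.016
gripper_force: 34.9
```

{"name": "carry_out", "arguments": {"rows": [[0, 0, 0, 0, 0, 0, -1], [0, 0, 0, 0, 0, 0, -1]]}}

```text
time: 35.12
position: [0.4404, 0.0385, 0.2739]
orientation: [-2.222, -2.22, 0.001]
contact_force: [-0.1, 0.7, -1.3]
opening: 0.0159
gripper_force: 34.9
```

{"name": "carry_out", "arguments": {"rows": [[0, 0, 0, 0.5, 0, 10, -1], [0, 0, 0, 0, 0, 25, -1], [0, 0, 0, 0, 0, 30, -1], [0, 0, 0, 0, 0, 25, -1], [0, 0, 0, 0, 0, 18, -1], [0, 0, 0, 0, 0, 10, -1], [0, 0, 0, 0, 0, 5, -1], [0, 0, 0, 0, 0, 3, -1], [0, 0, 0, 0, 0, 1, -1], [0, 0, 0, 0, 0, 0, -1], [0, 0, 0, 0, 0, 0, -1]]}}

```text
time: 36.03
position: [0.4412, 0.0397, 0.1479]
orientation: [2.221, 2.221, 0.002]
contact_force: [-0.9, 0.3, -1.0]
opening: 0.0163
gripper_force: 34.9
```

{"name": "carry_out", "arguments": {"rows": [[0, 0, 0, 0, 0, 0.7, -1], [0, 0, 0, 0, 0, 0.6, -1], [0, 0, 0, 0, 0, 0, -1], [0, 0, 0, 0, 0, 0, -1]]}}

```text
time: 36.37
position: [0.4406, 0.0399, 0.146]
orientation: [2.221, 2.222, 0.0]
contact_force: [-0.2, 0.1, -0.9]
opening: 0.016
gripper_force: 34.9
```

{"name": "carry_out", "arguments": {"rows": [[0, 0, 0, 0, 0, 0.7, -1], [0, 0, 0, 0, 0, 0.4, -1], [0, 0, 0, 0, 0, 0, -1], [0, 0, 0, 0, 0, 0, -1]]}}

```text
time: 36.7
position: [0.4408, 0.0399, 0.1457]
orientation: [2.221, 2.222, 0.001]
contact_force: [-0.7, -0.1, 7.3]
opening: 0.0163
gripper_force: 35.5
```

Contact again. I'll release, rise, and move aside to the right so I can check.

{"name": "carry_out", "arguments": {"rows": [[0, 0, 0, 0, 0, -0.4, -0.5], [0, 0, 0, 0, 0, 0, -0.4], [0, 0, 0, 0, 0, 0, 0], [0, 0, 0, 0, 0, 0, 0.4], [0, 0, 0, 0, 0, 0, 0.8], [0, 0, 0, 0, 0, 0, 1], [0, 0, 0, 0, 0, 0, 1], [0, 0, 0, 0, 0, -10, 1], [0, 0, 0, 0, 0, -25, 1], [0, 0, 0, 0, 0, -35, 1], [0, 0, 0, 0, 0, -35, 1], [0, 0, 0, 0, 0, -15, 1]]}}

```text
time: 37.7
position: [0.4423, 0.0399, 0.2696]
orientation: [2.218, 2.218, 0.009]
contact_force: [0.2, 0.0, -0.2]
opening: 0.0855
gripper_force: 0.0
```

{"name": "carry_out", "arguments": {"rows": [[0, 0, 0, -10, 0, 0, 1], [0, 0, 0, -25, 0, 0, 1], [0, 0, 0, -35, 0, 0, 1], [0, 0, 0, -35, 0, 0, 1], [0, 0, 0, -35, 0, 0, 1], [0, 0, 0, -35, 0, 0, 1], [0, 0, 0, -35, 0, 0, 1], [0, 0, 0, -35, 0, 0, 1], [0, 0, 0, -25, 0, 0, 1], [0, 0, 0, -15, 0, 0, 1], [0, 0, 0, -5, 0, 0, 1], [0, 0, 0, 0, 0, 0, 1]]}}

```text
time: 38.7
position: [0.44, -0.2511, 0.264]
orientation: [-2.222, -2.218, 0.001]
contact_force: [0.2, -0.2, -0.6]
opening: 0.0853
gripper_force: 0.0
```

Run:
```python
from h import *
t=grab('top','t7.png');a=cv2.imread('pics/top1.png')
d=t
s=mask(d,(45,80,50),(85,255,255),(298,178,366,238));c,n=cen(s);print('stopper',c,n,onz(d,c,.176).round(4))
f=lambda im:cv2.resize(im[175:245,185:375],None,fx=4.2,fy=4.2,interpolation=cv2.INTER_CUBIC)
cv2.imwrite('pics/c7.png',np.vstack([f(a),f(np.ascontiguousarray(t['color'][:,:,::-1]))]))
print(env.observe()['position'])
```

```text
stopper [[np.float64(313.90909090909093), np.float64(193.4909090909091)]] 55 [[0.4649 0.0405 0.176 ]]
[ 0.44007905 -0.25007902  0.26423191]
```

View pics/c7.png

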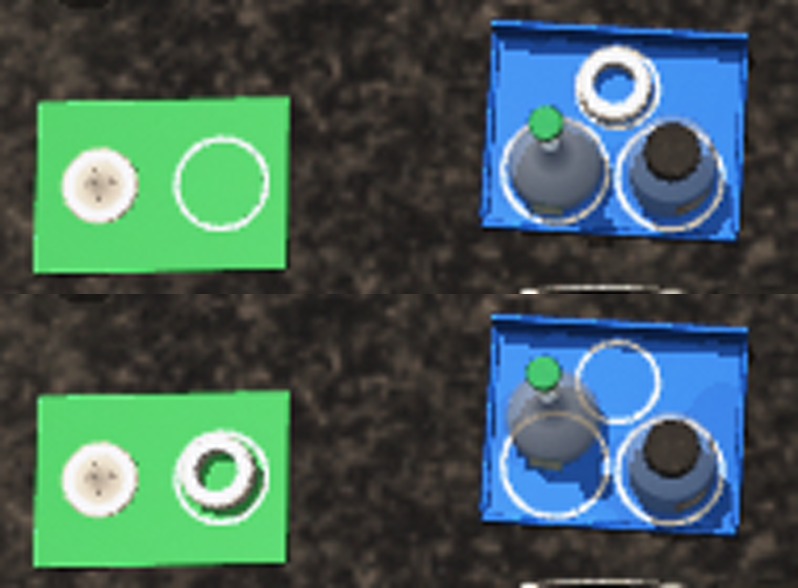

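The ring and bottle are fine. The flask is standing, but it's about 25 mm too far back. I'll check where that happened before I regrasp.

Run:
```python
from h import *
t=load('top')
for n,b in(('top1',(298,178,366,238)),('t4',(440,170,500,240)),('t6',(440,170,500,240)),('t7',(298,178,366,238))):
    im=cv2.imread(f'pics/{n}.png')[:,:,::-1];d=dict(t,color=np.ascontiguousarray(im))
    c,k=cen(mask(d,(45,80,40),(85,255,255),b));print(n,c,k,onz(d,c,.173).round(4))
w=grab('wrist','w7.png');s=grab('scene','s7.png')
A=cv2.imread('pics/w7.png');B=cv2.resize(s['color'][160:255,220:372,::-1],(640,400),interpolation=cv2.INTER_CUBIC)
cv2.imwrite('pics/m7.png',cv2.resize(np.vstack([A,B]),None,fx=.75,fy=.75))
```

```text
top1 [[np.float64(314.5090909090909), np.float64(203.92727272727274)]] 55 [[0.4408 0.0397 0.173 ]]
t4 [[np.float64(479.6), np.float64(197.52307692307693)]] 65 [[ 0.4453 -0.3418  0.173 ]]
t6 [[np.float64(479.5625), np.float64(197.46875)]] 64 [[ 0.4454 -0.3417  0.173 ]]
t7 [[np.float64(313.90909090909093), np.float64(193.4909090909091)]] 55 [[0.4655 0.0406 0.173 ]]
```

View pics/m7.png

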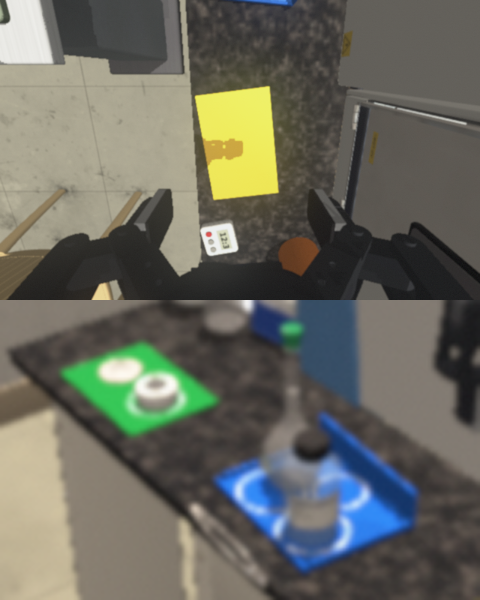

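The flask was fine on the yellow mat, so it shifted during the last release. It's upright now at (0.465, 0.0405), and I'll regrasp it there.

{"name": "carry_out", "arguments": {"rows": [[0, 0, 0, 10, 0, 0, 1], [0, 0, 0, 25, 5, 0, 1], [0, 0, 0, 35, 5, 0, 1], [0, 0, 0, 35, 5, 0, 1], [0, 0, 0, 35, 5, 0, 1], [0, 0, 0, 35, 5, 0, 1], [0, 0, 0, 35, 0, 0, 1], [0, 0, 0, 35, 0, 0, 1], [0, 0, 0, 25, 0, 0, 1], [0, 0, 0, 15, 0, 0, 1], [0, 0, 0, 5, 0, 0, 1], [0, 0, 0, 0, 0, 0, 1]]}}

```text
time: 39.85
position: [0.4649, 0.0416, 0.2653]
orientation: [-2.217, -2.226, -0.0]
contact_force: [-1.0, -0.2, -0.0]
opening: 0.0859
gripper_force: 0.0
```

{"name": "carry_out", "arguments": {"rows": [[0, 0, 0, 0, 0, 0, 1], [0, 0, 0, 0, 0, 0, 1]]}}

```text
time: 40.02
position: [0.4654, 0.0393, 0.2653]
orientation: [2.221, 2.221, -0.0]
contact_force: [-0.1, 0.3, -0.5]
opening: 0.0856
gripper_force: 0.0
```

Run:
```python
from h import *
w=grab('wrist','w8.png');c,n=cen(mask(w,(45,80,40),(85,255,255),(270,160,370,270)));print(c,n,onz(w,c,.174),env.observe()['position'])
```

```text
[[np.float64(318.59133709981165), np.float64(205.7702448210923)]] 531 [[0.46619745 0.04361552 0.174     ]] [0.46546561 0.03908302 0.26523502]
```

{"name": "carry_out", "arguments": {"rows": [[0, 0, 0, 1.5, 0, 10, 1], [0, 0, 0, 0, 0, 25, 1], [0, 0, 0, 0, 0, 30, 1], [0, 0, 0, 0, 0, 25, 1], [0, 0, 0, 0, 0, 18, 1], [0, 0, 0, 0, 0, 12, 1], [0, 0, 0, 0, 0, 0, 1], [0, 0, 0, 0, 0, 0, -0.3], [0, 0, 0, 0, 0, 0, -0.3], [0, 0, 0, 0, 0, 0, -0.3], [0, 0, 0, 0, 0, 0, -0.6], [0, 0, 0, 0, 0, 0, -1]], "grip_force": 25}}

```text
time: 41.07
position: [0.466, 0.0413, 0.1459]
orientation: [2.22, 2.221, 0.002]
contact_force: [0.1, 0.6, 0.2]
opening: 0.0253
gripper_force: 0.0
```

{"name": "carry_out", "arguments": {"rows": [[0, 0, 0, 0, 0, 0, -1], [0, 0, 0, 0, 0, 0, -1], [0, 0, 0, 0, 0, 0, -1], [0, 0, 0, 0, 0, 0, -1], [0, 0, 0, 0, 0, 0, -1]]}}

```text
time: 41.48
position: [0.4658, 0.0414, 0.1457]
orientation: [2.221, 2.222, 0.001]
contact_force: [-1.0, -0.0, 5.6]
opening: 0.016
gripper_force: 34.5
```

{"name": "carry_out", "arguments": {"rows": [[0, 0, 0, 0, 0, -3, -1], [0, 0, 0, 0, 0, -5, -1], [0, 0, 0, 0, -3, 0, -1], [0, 0, 0, -1, -7, 0, -1], [0, 0, 0, 0, -8, 0, -1], [0, 0, 0, 0, -5, 0, -1], [0, 0, 0, 0, -2, 0, -1], [0, 0, 0, 0, 0, 4, -1], [0, 0, 0, 0, 0, 2, -1], [0, 0, 0, 0, 0, 1, -1], [0, 0, 0, 0, 0, 0, -1], [0, 0, 0, 0, 0, 0, -1]]}}

```text
time: 42.48
position: [0.4408, 0.0403, 0.1461]
orientation: [-2.221, -2.222, -0.0]
contact_force: [-0.1, 0.1, -1.3]
opening: 0.0165
gripper_force: 34.2
```

{"name": "carry_out", "arguments": {"rows": [[0, 0, 0, 0, 0, 0.5, -1], [0, 0, 0, 0, 0, 0.5, -1], [0, 0, 0, 0, 0, 0, -1], [0, 0, 0, 0, 0, 0, -1]]}}

```text
time: 42.82
position: [0.4409, 0.0403, 0.1456]
orientation: [2.221, 2.221, 0.001]
contact_force: [-0.3, 0.1, 5.4]
opening: 0.0161
gripper_force: 34.5
```

{"name": "carry_out", "arguments": {"rows": [[0, 0, 0, 0, 0, -0.4, -0.6], [0, 0, 0, 0, 0, 0, -0.55], [0, 0, 0, 0, 0, 0, -0.5], [0, 0, 0, 0, 0, 0, -0.4], [0, 0, 0, 0, 0, 0, -0.3], [0, 0, 0, 0, 0, 0, -0.2], [0, 0, 0, 0, 0, 0, 0], [0, 0, 0, 0, 0, 0, 0]]}}

```text
time: 43.48
position: [0.4406, 0.0403, 0.1456]
orientation: [2.221, 2.222, 0.0]
contact_force: [0.8, -0.2, -0.3]
opening: 0.0431
gripper_force: 0.3
```

Run:
```python
from h import *
w=grab('wrist','w9.png');c,n=cen(mask(w,(45,80,40),(85,255,255),(200,100,440,399)));s=env.observe();print(c,n,onz(w,c,.174),s['position'],s['opening'],s['contact_force'])
```

```text
[[np.float64(350.3225366518923), np.float64(318.3256051824071)]] 2933 [[0.4527059  0.04610298 0.174     ]] [0.44068733 0.04034845 0.1456718 ] 0.042564808157752244 [-0.07899667 -0.42503002 -0.36091675]
```

View pics/w9.png

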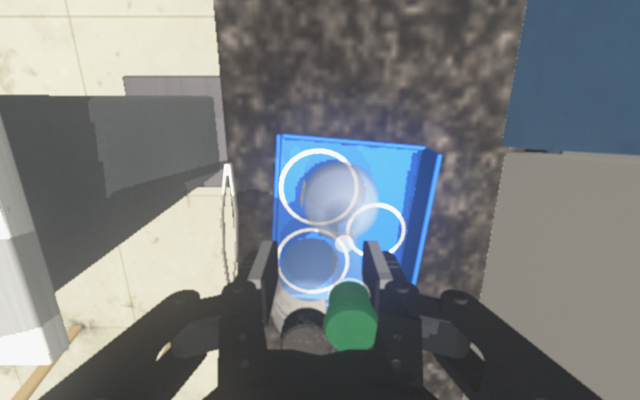

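When the fingers open, the flask follows the rear finger: the stopper is at (350,318), which is 12 mm off centre. I'll move the hand +x to see whether it sticks.

{"name": "carry_out", "arguments": {"rows": [[0, 0, 0, 0, 3, 0, 0], [0, 0, 0, 0, 3, 0, 0], [0, 0, 0, 0, 2, 0, 0], [0, 0, 0, 0, 0, 0, 0], [0, 0, 0, 0, 0, 0, 0]]}}

```text
time: 43.95
position: [0.4488, 0.0403, 0.1456]
orientation: [-2.221, -2.222, -0.0]
contact_force: [0.0, 0.2, -0.1]
opening: 0.0429
gripper_force: 0.0
```

```bash
cat > st.py <<'E'
from h import *
w=grab('wrist');m=mask(w,(45,80,40),(85,255,255),(200,100,440,399))
P=rect(m);s=env.observe();c=cen(m)[0];q=onz(w,c,.174)[0];p=s['position']
print(c,'stop',q.round(4),'tcp',p.round(4),'dx',(q[0]-p[0]).round(4),'open',s['opening'].round(4),s['contact_force'].round(1),s['gripper_force'])
# belly shadow-free check: neck ray cut at stopper level only
E
python3 st.py
```

```text
Traceback (most recent call last):
  File "st.py", line 4, in <module>
    print(c,'stop',q.round(4),'tcp',p.round(4),'dx',(q[0]-p[0]).round(4),'open',s['opening'].round(4),s['contact_force'].round(1),s['gripper_force'])
                                                                                ^^^^^^^^^^^^^^^^^^
AttributeError: 'float' object has no attribute 'round'
```

```bash
sed -i "s/s\['opening'\].round(4)/round(s['opening'],4)/" st.py; python3 st.py
```

```text
[[np.float64(344.0892051371052), np.float64(319.7146824019438)]] stop [0.4585 0.0455 0.174 ] tcp [0.4485 0.0403 0.1456] dx 0.01 open 0.043 [-0.8  0.7 -0.9] 0.0
```

{"name": "carry_out", "arguments": {"rows": [[0, 0, 0, 0, 3, 0, 0], [0, 0, 0, 0, 3, 0, 0], [0, 0, 0, 0, 0, 0, 0], [0, 0, 0, 0, 0, 0, 0]]}}

```text
time: 44.38
position: [0.4548, 0.0403, 0.1456]
orientation: [2.221, 2.222, 0.0]
contact_force: [0.1, 0.2, -0.4]
opening: 0.0428
gripper_force: 0.0
```

```bash
python3 st.py
```

```text
[[np.float64(326.35057471264366), np.float64(322.50766283524905)]] stop [0.4586 0.0444 0.174 ] tcp [0.4546 0.0403 0.1456] dx 0.004 open 0.0429 [-1.1  0.4 -0.7] 0.0
```

The flask is free now at x≈0.458. I'll regrasp it, set it back at its seat with a small bias, and open with the rear pad held stationary.

{"name": "carry_out", "arguments": {"rows": [[0, 0, 0, 0, 3, 0, 0], [0, 0, 0, 0, 0, 0, -0.2], [0, 0, 0, 0, 0, 0, -0.4], [0, 0, 0, 0, 0, 0, -0.5], [0, 0, 0, 0, 0, 0, -0.6], [0, 0, 0, 0, 0, 0, -0.8], [0, 0, 0, 0, 0, 0, -1], [0, 0, 0, 0, 0, 0, -1], [0, 0, 0, 0, 0, 0, -1], [0, 0, 0, 0, 0, 0, -1], [0, 0, 0, 0, 0, 0, -1]], "grip_force": 20}}

```text
time: 45.35
position: [0.4576, 0.0403, 0.1456]
orientation: [-2.221, -2.222, -0.0]
contact_force: [-0.2, -0.5, -0.9]
opening: 0.0167
gripper_force: 22.1
```

```bash
python3 st.py
```

```text
[[np.float64(319.70006570302235), np.float64(319.0479632063075)]] stop [0.4591 0.0458 0.174 ] tcp [0.4575 0.0403 0.1456] dx 0.0015 open 0.0155 [-0.1 -1.1 -0.6] 22.06994446227327
```

{"name": "carry_out", "arguments": {"rows": [[0, 0, 0, 0, 0, -3, -1], [0, 0, 0, 0, 0, -3, -1], [0, 0, 0, 0, -3, 0, -1], [0, 0, 0, 0, -6, 0, -1], [0, 0, 0, 0, -6, 0, -1], [0, 0, 0, 0, -4, 0, -1], [0, 0, 0, 0, -1, 0, -1], [0, 0, 0, 0, 0, 3, -1], [0, 0, 0, 0, 0, 2, -1], [0, 0, 0, 0, 0, 0.8, -1], [0, 0, 0, 0, 0, 0, -1], [0, 0, 0, 0, 0, 0, -1]]}}

```text
time: 46.4
position: [0.4377, 0.0403, 0.1457]
orientation: [-2.221, -2.222, -0.0]
contact_force: [-0.3, -0.0, -0.7]
opening: 0.0164
gripper_force: 22.1
```

{"name": "carry_out", "arguments": {"rows": [[0, 0, 0, 0, 0, 0.4, -1], [0, 0, 0, 0, 0, 0.3, -1], [0, 0, 0, 0, 0, 0, -1], [0, 0, 0, 0, 0, 0, -1]]}}

```text
time: 46.73
position: [0.4378, 0.0403, 0.1454]
orientation: [2.221, 2.222, 0.001]
contact_force: [-1.1, -0.5, 2.7]
opening: 0.0162
gripper_force: 22.4
```

{"name": "carry_out", "arguments": {"rows": [[0, 0, 0, 0, 0, 0, -0.6], [0, 0, 0, 0, -1, 0, -0.55], [0, 0, 0, 0, -1, 0, -0.5], [0, 0, 0, 0, -1, 0, -0.45], [0, 0, 0, 0, -1, 0, -0.4], [0, 0, 0, 0, 0, 0, -0.4], [0, 0, 0, 0, 0, 0, -0.4]]}}

```text
time: 47.32
position: [0.4334, 0.0403, 0.145]
orientation: [-2.221, -2.222, 0.0]
contact_force: [-0.4, -0.4, -0.5]
opening: 0.0257
gripper_force: 0.3
```

```bash
python3 st.py
```

```text
[[np.float64(329.75774555042847), np.float64(319.5118655240606)]] stop [0.4384 0.0461 0.174 ] tcp [0.4335 0.0403 0.145 ] dx 0.0049 open 0.0255 [1.  1.1 0.7] 0.34749526530504227
```

{"name": "carry_out", "arguments": {"rows": [[0, 0, 0, 0, 1.5, 0, -0.4], [0, 0, 0, 0, 1.5, 0, -0.4], [0, 0, 0, 0, 1, 0, -0.4], [0, 0, 0, 0, 0, 0, -0.4], [0, 0, 0, 0, 0, 0, -0.4]]}}

```text
time: 47.78
position: [0.4377, 0.0403, 0.1451]
orientation: [-2.221, -2.222, -0.0]
contact_force: [0.3, -1.0, -0.3]
opening: 0.0256
gripper_force: 0.2
```

```bash
python3 st.py
```

```text
[[np.float64(329.6017116524029), np.float64(318.4186965108624)]] stop [0.4426 0.0465 0.174 ] tcp [0.4377 0.0403 0.1451] dx 0.005 open 0.026 [-0.5  1.2 -0. ] 0.21391276270151138
```

{"name": "carry_out", "arguments": {"rows": [[0, 0, 0, 0, 0, 0, -0.4], [0, 0, 0, 0, 0, 0, -0.4], [0, 0, 0, 0, 0, 0, -0.4], [0, 0, 0, 0, 0, 0, -0.4], [0, 0, 0, 0, 0, 0, -0.4], [0, 0, 0, 0, 0, 0, -0.4], [0, 0, 0, 0, 0, 0, -0.4], [0, 0, 0, 0, 0, 0, -0.4], [0, 0, 0, 0, 2, 0, -0.4], [0, 0, 0, 0, 1, 0, -0.4], [0, 0, 0, 0, 0, 0, -0.4]]}}

```text
time: 48.75
position: [0.4409, 0.0403, 0.1451]
orientation: [2.221, 2.222, 0.0]
contact_force: [-0.8, 0.3, -0.4]
opening: 0.0256
gripper_force: 0.3
```

```bash
python3 st.py
```

```text
[[np.float64(329.60915377016795), np.float64(318.4441883437603)]] stop [0.4458 0.0465 0.174 ] tcp [0.4407 0.0404 0.1451] dx 0.0051 open 0.0254 [-0.5 -0.5 -1.1] 0.20038815680891275
```

The flask still clings to the rear pad. I'll move the front pad well clear while bringing the flask back about 4 mm, then break contact with a quick move.

{"name": "carry_out", "arguments": {"rows": [[0, 0, 0, 0, -1.5, 0, -0.33], [0, 0, 0, 0, -1.8, 0, -0.26], [0, 0, 0, 0, -1.8, 0, -0.19], [0, 0, 0, 0, -1.8, 0, -0.12], [0, 0, 0, 0, -1.8, 0, -0.05], [0, 0, 0, 0, -1.8, 0, 0.02], [0, 0, 0, 0, -1.8, 0, 0.1], [0, 0, 0, 0, -1.8, 0, 0.2], [0, 0, 0, 0, -2, 0, 0.2], [0, 0, 0, 0, 0, 0, 0.2], [0, 0, 0, 0, 0, 0, 0.2]]}}

```text
time: 49.72
position: [0.4244, 0.0403, 0.1451]
orientation: [-2.221, -2.222, -0.0]
contact_force: [-0.4, -1.3, -0.0]
opening: 0.0515
gripper_force: 0.0
```

```bash
python3 st.py
```

```text
[[np.float64(360.5535773161886), np.float64(306.93537751401254)]] stop [0.4398 0.0511 0.174 ] tcp [0.4245 0.0403 0.1451] dx 0.0153 open 0.0509 [ 0.   0.3 -0.3] 0.0
```

{"name": "carry_out", "arguments": {"rows": [[0, 0, 0, 0, 4, 0, 0.2], [0, 0, 0, 0, 6, 0, 0.2], [0, 0, 0, 0, 4, 0, 0.2], [0, 0, 0, 0, 0, 0, 0.2], [0, 0, 0, 0, 0, 0, 0.2]]}}

```text
time: 50.18
position: [0.4389, 0.0403, 0.145]
orientation: [-2.221, -2.222, 0.0]
contact_force: [0.3, 0.0, -0.8]
opening: 0.051
gripper_force: 0.0
```

```bash
python3 st.py
```

```text
[[np.float64(342.5668508287293), np.float64(320.98747697974215)]] stop [0.4483 0.0455 0.174 ] tcp [0.4385 0.0403 0.1449] dx 0.0097 open 0.0512 [-1.  -0.4 -0.3] 0.0
```

The flask is free, with a gap to both pads. I'll open fully, rise, move away, and measure from above.

{"name": "carry_out", "arguments": {"rows": [[0, 0, 0, 0, 3, 0, 0.6], [0, 0, 0, 0, 4, 0, 1], [0, 0, 0, 0, 0, 0, 1], [0, 0, 0, 0, 0, 0, 1], [0, 0, 0, 0, 0, -10, 1], [0, 0, 0, 0, 0, -25, 1], [0, 0, 0, 0, 0, -35, 1], [0, 0, 0, 0, 0, -35, 1], [0, 0, 0, 0, 0, -15, 1], [0, 0, 0, 0, 0, 0, 1]]}}

```text
time: 51.07
position: [0.4474, 0.0405, 0.2691]
orientation: [2.217, 2.218, 0.01]
contact_force: [0.7, -0.4, 0.1]
opening: 0.0852
gripper_force: 0.0
```

{"name": "carry_out", "arguments": {"rows": [[0, 0, 0, -10, 0, 0, 1], [0, 0, 0, -25, 0, 0, 1], [0, 0, 0, -35, 0, 0, 1], [0, 0, 0, -35, 0, 0, 1], [0, 0, 0, -35, 0, 0, 1], [0, 0, 0, -35, 0, 0, 1], [0, 0, 0, -35, 0, 0, 1], [0, 0, 0, -35, 0, 0, 1], [0, 0, 0, -25, 0, 0, 1], [0, 0, 0, -15, 0, 0, 1], [0, 0, 0, -5, 0, 0, 1], [0, 0, 0, 0, 0, 0, 1]]}}

```text
time: 52.07
position: [0.4445, -0.2506, 0.2633]
orientation: [-2.221, -2.217, 0.001]
contact_force: [-1.1, -0.8, 0.2]
opening: 0.0856
gripper_force: 0.0
```

Run:
```python
from h import *
t=grab('top','t10.png');a=cv2.imread('pics/top1.png')
c,n=cen(mask(t,(45,80,40),(85,255,255),(298,178,366,238)));print(c,n,onz(t,c,.173).round(4),'start .4408 .0397')
for im in (a[:,:,::-1],t['color']):
    d=dict(t,color=np.ascontiguousarray(im)); print(cv2.minEnclosingCircle(rect(mask(d,(0,0,0),(179,255,75),(333,200,358,222))).astype(np.float32)))
f=lambda im:cv2.resize(im[175:245,185:375],None,fx=4.2,fy=4.2,interpolation=cv2.INTER_CUBIC)
cv2.imwrite('pics/c10.png',np.vstack([f(a),f(np.ascontiguousarray(t['color'][:,:,::-1]))]))
```

```text
[[np.float64(314.28846153846155), np.float64(200.71153846153845)]] 52 [[0.4484 0.04   0.173 ]] start .4408 .0397
((344.5, 211.13636779785156), 6.881927013397217)
((344.2752685546875, 211.69100952148438), 6.811568260192871)
```

View pics/c10.png

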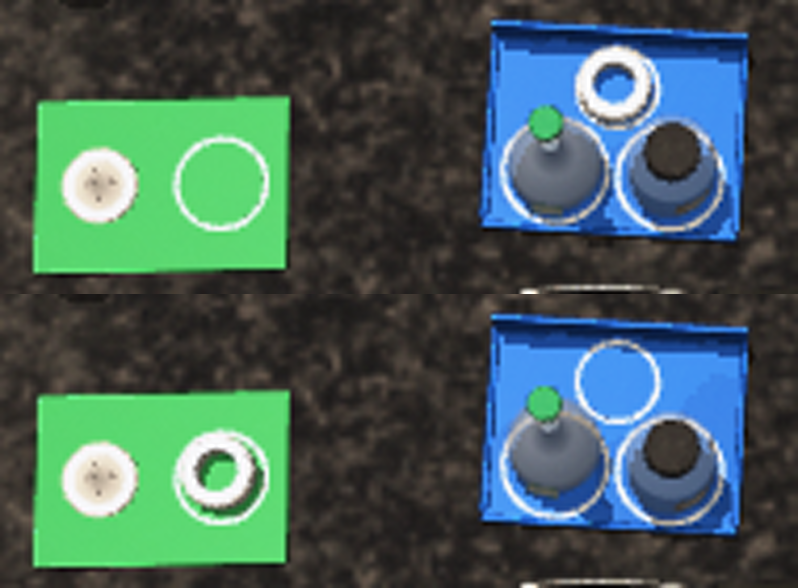

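The flask is upright 7.6 mm from its start (limit 12 mm), and the bottle is within 2 mm. One last check on the ring's centring.

Run:
```python
from h import *
t=load('top')
m=cv2.morphologyEx(mask(t,(0,0,140),(179,90,255),(222,203,254,234)),cv2.MORPH_OPEN,np.ones((3,3),np.uint8))
(u,v),r=cv2.minEnclosingCircle(rect(m).astype(np.float32));P=onz(t,[[u,v]],.023)[0];print(u,v,r,P)
w=dict(t,color=np.ascontiguousarray(cv2.imread('pics/top1.png')[:,:,::-1]))
m=mask(w,(0,0,140),(179,90,255),(222,203,254,234));(u,v),r=cv2.minEnclosingCircle(rect(m).astype(np.float32));print(u,v,r,onz(t,[[u,v]],.003)[0])
```

```text
235.0069122314453 215.28341674804688 10.167242050170898 [0.44303207 0.25318754 0.023     ]
237.18682861328125 218.08718872070312 11.559935569763184 [0.43855621 0.2511918  0.003     ]
```

The ring is about 5 mm off centre, within the 12 mm limit. I'm handing in.

```bash
python3 -c "
from rig import env
print(env.hand_in())"
```

```text
the job is handed in; nothing more can be done
None
```

The job is handed in (no verdict came back): by my last pictures the ring lies about 5 mm off the circle's centre, the bottle is back within 2 mm and the flask, which clung to a finger on release, within about 8 mm (limit 12 mm each), both upright, with the cone undisturbed.

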